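# Move the clip-on label to the garlic bin

## Robot

A 7-joint arm with a two-finger parallel gripper is mounted at the origin on a cart in front of the work surface, level with it; the furniture and walls round the work are solid. World frame = base frame: x ahead of the robot, y to its left, z up, the work surface at z = 0. Lengths are in m, angles in rad, forces in N, time in s.
With the tool pointing down it reaches from about 0.35 to 0.9 m from the base axis. Payload 8.1 kg.
Tool frame: the origin (TCP) lies at the very end of the fingers, on their centre line; the grasp point (between the pads) lies 19 mm behind it (arm.tcp_to_grasp is the z of the grasp point in the tool frame, in m); z points along the fingers, y is the line along which they close (so a half turn about z gives the same grasp; the last joint's range is limited). The gripper opens to 92 mm and grips with 3 to 60 N. Pads are 19 mm wide; open, the fingers measure 130 mm over their backs; the gripper's body (75 mm by 190 mm) begins 47 mm behind the grasp point.
Start: joints at [-1.309, 0.434, 0.025, 1.573, -0.012, 1.134, -0.075], TCP at [0.223, 0.584, 0.227] pointing down, gripper open.
Joint ranges: [-2.62, 2.62], [-0.44, 2.09], [-1.27, 1.32], [0.08, 2.57], [-1.32, 4.46], [0.12, 2], [-2.74, 2.74]. Speed limits (rad/s): [2.22, 2.22, 3.01, 3.01, 3.14, 3.14, 3.14].

## Interface

Orientations are given as a rotation vector (axis times angle).
In Python, from cell import readout, vision, sign_off, arm gives the robot as it stands. The module is installed in compiled form; this text tells all that it offers.
- The arm moves only by the shell command python3 -m creep 'ROWS' [FORCE]. ROWS is JSON, a list of rows, each a list of 5 numbers: the shift along the tool's x, y, z in units of 4 cm (1.0 is 4 cm), then the turn about the tool's z in units of 4 degrees (1.0 is 4 degrees), then the opening, from 0 (shut) to 1 (fully open). A call has 1 to 12 rows; each row shifts and turns the commanded pose from where the row before left it, along the tool's axes as they then stand; what a row does not reach is not made up. A row lasts 1/8 s, in which the tool goes at most 62.5 mm and 10.7 degrees, less where a joint would pass 70% of its speed; a pose out of reach is approached as far as the arm can. A call with a number of a shift or a turn outside -1 to 1 is refused whole. A call with a gripper value outside its range is refused whole. The fingers move at their own pace and stop on an object; FORCE is the grip in N (left out, the last holds). Time passes only in rows, so rows that do not move let the fingers close. It gives the time, the measured TCP pose, the force, the opening and the grip force at its end, in the units of the state.
- readout.observe(): the state, without advancing time (a new reading comes with each control period).
- vision.get_image(name): name is "side" or "top"; returns a dict with "pixels" (400x640x3 uint8, blue, green, red), "z_map" (400x640 float32, m along the optical axis (not along the pixel's ray), 0 where there is no reading), "camera_matrix" (3x3 intrinsics, pixels), "position" and "rotation" of the camera in the world. Camera axes: x right, y up, looking along -z (the intrinsics and any distortion apply to the point x, -y, -z); pixel columns grow to the right and rows downward; lengths in m; the calibration is good to about 2 mm. A picture is of the moment at which its call begins.
- sign_off(): hands the job in; it is judged then, once.
The state is a dict: "clock": time; "joints": joint angles; "dq": joint speeds; "joint_efforts": joint torques, N m; "position": TCP position; "ee_rot": TCP orientation; "force": force on the tool from outside, world axes, zero at the start; "ft_torque": the same for the moment, N m; "width": opening from 0.0 (shut) to 1.0 (fully open); "gripper_force": force on a finger pad.
Only numpy, scipy, OpenCV 4.12 (cv2) and the standard library are available. Lean on these libraries where they do the work, as an engineer would, in place of code of your own. Each camera call takes 0.05 s, during which the arm holds its last target. There are 200 camera calls.

## Task

The yellow clip-on slate label is on the wrong storage bin. Take it off the green bin with the tea box, and clip it onto the slanting front lip of the blue bin with the garlic: near the middle of the lip, straight, pushed fully down onto the edge, slate outside, and let go so that its spring holds it there. Leave the jar, the tin and the pepper mill where they stand.

Things in the scene. Friction and masses are not known exactly. Their poses are not given: they have to be found in the camera images.
- clip_pin (a point): Middle of the hinge pin of the label clip: a loose yellow sprung clip like a big clothes peg, 0.1 kg, 96 mm long, a slate on its front. Axes (of the front half): y along the pin, z up towards the handles, x from the slate side to the rear. At the start it sits on tea_lip with that lip's axes, so leans 30 deg. The jaws are 44 mm wide, end 40 mm below the pin; the throat is 12 mm below it.
- clip_grip (a point): Point 36 mm above the pin on the front half, half-way between the two handles when the clip is not squeezed: the place to grip, across x. The handles are yellow plates 36 mm wide, 10 to 55 mm above the pin, about 40 mm apart over their outsides here and 47 mm at their ends. At full squeeze their outsides are parallel, 26 mm apart, and the plane half-way between them goes through the pin.
- slate (a point): Middle of the slate, a framed black board 90 mm wide and 55 mm high on the front of the clip; it hangs upright in front of the lip when the clip sits on a lip. Its lower edge is 60 mm below the pin.
- clip_jaw (a joint): Opening of the clip's rear half against its front half, rad: -0.1 shut on nothing, 0 shut on a 5 mm lip, 0.4 fully squeezed, a firm stop (each half then stands 0.2 rad off the middle plane; 20 mm between the jaw tips, 10 mm at the throat). The squeeze takes about 10 N on the handles; let go, the spring shuts the jaws with about 8 N.
- garlic_lip (a point): Middle of the top edge of the front lip of the blue bin with garlic bulbs, where the label shall go. Axes: y along the edge, z up along the lip and out of its edge, x through the lip to the bin's inside. The lip is a plate 5 mm thick, 146 mm long, leaning 30 deg from vertical out over the bin's front, free for 55 mm below its edge on both faces; the edge is 110 mm above the worktop.
- tea_lip (a point): The same point and axes on the green bin with a pale green tea box; equal in form. The label clip starts here, its pin 12 mm above the edge along z and up to 25 mm off the middle along y. Both bins are fixed, 150 mm wide and 182 mm deep from the lip's edge; back and rear side walls, from 97 mm behind the edge, are 125 mm high; what they hold is lower and 40 mm or more behind the edge.
- jar_mid (a point): Middle of a glass jar with a grey lid, 67 mm across and 110 mm high, loose on the worktop; leave it alone.
- tin_mid (a point): Middle of a low food tin, 75 mm across and 58 mm high, loose on the worktop; leave it alone.
- mill_mid (a point): Middle of a dark wooden pepper mill, 58 mm across and 150 mm high, loose on the worktop; leave it alone.
There are look-alikes about, which are no part of the job. Of the things that look like the part that bears clip_pin, the larger one is meant.

How it is judged:
On the way:
1. the label clip is taken clear of the tea bin's lip (distance between clip_pin and tea_lip above 0.07 m), for 0.2 s.
At the end, for the whole second after the job is handed in: Clip shut on the garlic bin's lip, released and still: pin 6 to 20 mm above the edge along the lip, within 35 mm of its middle and 6 mm of its plane, straight within 0.2 rad, slate outside, jaw joint -0.06 to 0.08; jar, tin and mill within 30 mm of their start (z of clip_pin in the frame of garlic_lip between 0.006 and 0.02 m and y of clip_pin in the frame of garlic_lip between -0.035 and 0.035 m and x of clip_pin in the frame of garlic_lip between -0.006 and 0.006 m and x of slate in the frame of garlic_lip below -0.01 m and angle between the y axis of clip_pin and the y axis of garlic_lip, either way round below 0.2 rad and angle between the z axis of clip_pin and the z axis of garlic_lip, either way round below 0.2 rad and value of joint clip_jaw between -0.06 and 0.08 rad and velocity of joint clip_jaw between -0.1 and 0.1 rad/s and distance of each of jar_mid, tin_mid, mill_mid from where it was at the start of the episode below 0.03 m); the robot touches nothing.
It fails at once if the jar is moved or upset (distance of jar_mid from where it was at the start of the episode above 0.03 m).
It fails at once if the tin is moved or upset (distance of tin_mid from where it was at the start of the episode above 0.03 m).
It fails at once if the mill is moved or upset (distance of mill_mid from where it was at the start of the episode above 0.03 m).
It also fails if it takes over 45 s, if anything falls off the work surface, if the arm or the gripper's body presses on something with over 40 N, if the wrist force passes 120 N, or if a joint passes its speed limit or range.

## Working session

There is one attempt and no reset: what is moved stays moved. The work goes in short steps, Python scripts to look and compute and a shell command to move; the robot and the scene stay as the last step left them, time stands still between calls to the robot, and variables do not carry over. Pictures are saved under pics/ and viewed, at most 10 in all, crops included, and the job is handed in when it is done.

```bash
mkdir -p pics; cat > h.py <<'E'
import numpy as np, cv2
from scipy.spatial.transform import Rotation as R
from cell import readout, vision, arm
def grab(n):
    d=vision.get_image(n); d['K']=np.array(d['camera_matrix']); d['p']=np.array(d['position']); r=np.array(d['rotation'])
    d['R']=r if r.shape==(3,3) else R.from_rotvec(r).as_matrix() if r.size==3 else R.from_quat(r).as_matrix()
    return d
def cloud(d):
    z=d['z_map']; v,u=np.mgrid[0:z.shape[0],0:z.shape[1]]; K=d['K']
    P=np.stack([(u-K[0,2])/K[0,0]*z,-(v-K[1,2])/K[1,1]*z,-z],-1)
    return P@d['R'].T+d['p']
E
python3 - <<'E'
from h import *
print(readout.observe(), arm.tcp_to_grasp)
for n in ['side','top']:
    d=grab(n); print(n,d['K'],d['p'],d['rotation'],[k for k in d]); cv2.imwrite(f'pics/{n}0.png',d['pixels'])
    np.savez(f'{n}0.npz',pix=d['pixels'],P=cloud(d),z=d['z_map'])
E
```

```text
{'clock': 0.0, 'joints': array([-1.30859199,  0.43521346,  0.02498418,  1.57410112, -0.01157337,
        1.13399125, -0.07508746]), 'dq': array([-0.00067363, -0.00098544,  0.00023602,  0.00037833,  0.00141405,
        0.00094099,  0.00047315]), 'joint_efforts': array([ 5.98166334e-04, -6.67842293e+01,  9.85074006e-01, -3.14461255e+01,
       -6.05414459e-02,  4.29993134e-02,  1.91194786e-04]), 'position': array([0.22286485, 0.58336754, 0.22594947]), 'ee_rot': array([-5.69926870e-01, -3.08934633e+00,  2.45751547e-03]), 'force': array([ 0.1802061 ,  0.42276755, -0.28595226]), 'ft_torque': array([ 0.01837953, -0.00085326, -0.0445229 ]), 'gripper_force': 0.0, 'width': 1.0007111892001281} -0.0188
side [[502.37996565   0.         326.38482961]
 [  0.         502.37996565 202.01399352]
 [  0.           0.           1.        ]] [-0.2671019   1.58389813  1.26681457] [ 0.30730486 -1.24403331 -2.4451491 ] ['pixels', 'z_map', 'camera_matrix', 'position', 'rotation', 'K', 'p', 'R']
top [[379.0713613    0.         323.87068665]
 [  0.         379.0713613  195.81028416]
 [  0.           0.           1.        ]] [0.35642983 0.13620711 1.41131511] [ 0.05661344 -0.0513468  -1.59965257] ['pixels', 'z_map', 'camera_matrix', 'position', 'rotation', 'K', 'p', 'R']
```

View pics/side0.png

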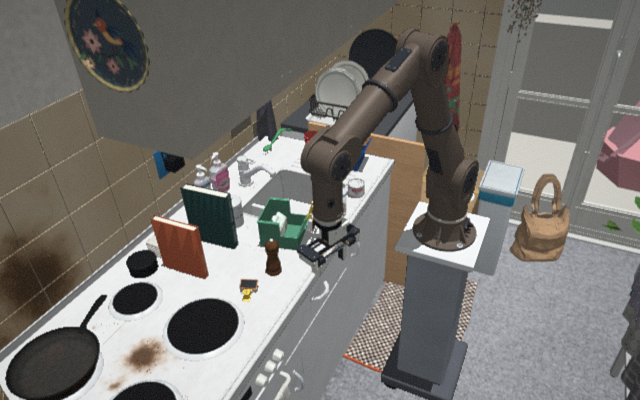

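View pics/top0.png

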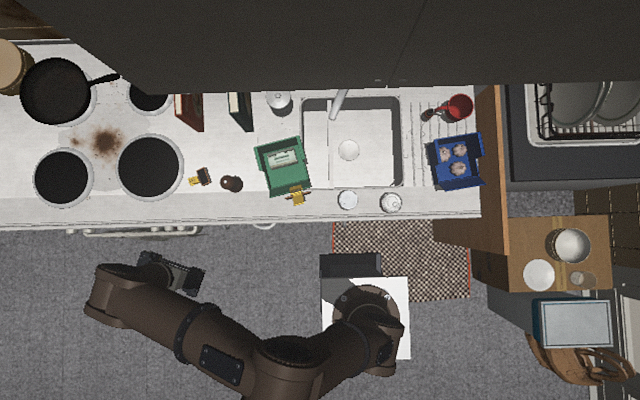

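```bash
python3 - <<'E'
from h import *
for n in ['top','side']:
    f=np.load(n+'0.npz'); pix,P=f['pix'],f['P']; hsv=cv2.cvtColor(pix,cv2.COLOR_BGR2HSV)
    for c,lo,hi in [('yellow',(18,120,90),(32,255,255)),('green',(65,90,30),(90,255,255)),('blue',(105,120,40),(125,255,255))]:
        m=cv2.inRange(hsv,lo,hi); N,L,S,C=cv2.connectedComponentsWithStats(m)
        for i in range(1,N):
            if S[i,4]<12: continue
            q=P[L==i]; 
            print(n,c,S[i],C[i].round(),np.median(q,0).round(3),'z',q[:,2].min().round(3),q[:,2].max().round(3))
            if c!='yellow' and S[i,4]>300 and n=='top':
                e=q[(q[:,2]>.095)&(q[:,2]<.115)]; 
                print('  edge band',len(e)); 
                if len(e)>5:
                    print(e[e[:,0]<e[:,0].min()+.05][::3].round(3).tolist()[:25])
a=cv2.imread('pics/top0.png'); b=cv2.imread('pics/side0.png')
c=cv2.resize(a[130:215,165:505],None,fx=2.35,fy=2.35,interpolation=3)
d=cv2.resize(b[180:300,225:385],None,fx=3,fy=3,interpolation=3)
im=np.zeros((c.shape[0]+d.shape[0],800,3),np.uint8); im[:c.shape[0],:c.shape[1]]=c[:,:800]; im[c.shape[0]:,:d.shape[1]]=d
print(im.shape); cv2.imwrite('pics/crop1.png',im)
E
```

```text
top yellow [188 177  11   8  63] [193. 180.] [0.524 0.618 0.024] z -0.003 0.036
top yellow [290 185  14  21 177] [297. 195.] [0.449 0.23  0.135] z -0.002 1.411
top green [293 136  12  27 102] [299. 150.] [0.613 0.222 0.122] z -0.0 1.411
top green [254 148   8  22  44] [258. 158.] [0.581 0.362 0.125] z 0.121 0.131
top green [264 154  44  34 464] [285. 174.] [0.535 0.286 0.006] z -0.003 1.411
  edge band 0
top blue [463 132  22  24  95] [478. 141.] [ 0.619 -0.401  0.125] z 0.1 0.132
top blue [434 137  45  46 741] [451. 163.] [ 0.552 -0.332  0.006] z -0.005 1.411
  edge band 6
[[0.548, -0.262, 0.109]]
top blue [445 178  41  13  59] [469. 185.] [ 0.467 -0.372  0.109] z 0.075 0.116
side yellow [306 207   7  13  26] [309. 213.] [0.463 0.25  0.12 ] z 0.091 0.149
side yellow [242 288  10  13  82] [246. 294.] [0.521 0.618 0.011] z -0.005 0.034
side green [264 127  28  24  90] [275. 138.] [ 0.961 -0.351  0.037] z -0.037 1.267
side green [ 182  190   55   58 1034] [210. 216.] [0.78  0.434 0.143] z 0.003 1.267
side green [ 258  198   50   51 1388] [281. 224.] [0.569 0.281 0.063] z -0.006 1.267
side blue [353 141  17  29  96] [361. 157.] [ 0.483 -0.308  0.049] z 0.005 1.267
(560, 800, 3)
```

View pics/crop1.png

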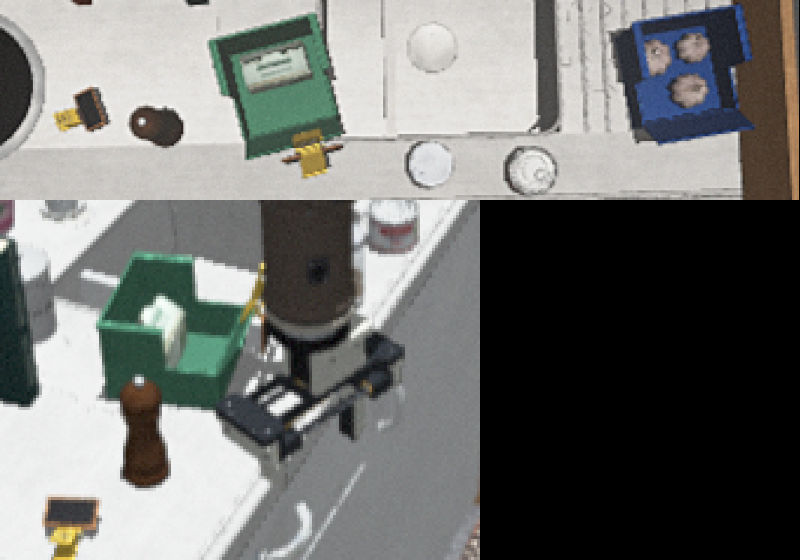

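```bash
cat >> h.py <<'E'
def cast(d,uv,z):
    uv=np.atleast_2d(uv).astype(float); K=d['K']
    r=np.stack([(uv[:,0]-K[0,2])/K[0,0],-(uv[:,1]-K[1,2])/K[1,1],-np.ones(len(uv))],-1)@d['R'].T
    return d['p']+r*((z-d['p'][2])/r[:,2])[:,None]
E
python3 - <<'E'
from h import *
d=grab('top'); hsv=cv2.cvtColor(d['pixels'],cv2.COLOR_BGR2HSV); P=cloud(d)
for c,lo,hi,box,ex in [('green',(55,70,20),(95,255,255),(250,130,320,205),(285,313)),('blue',(100,90,25),(130,255,255),(422,125,492,200),(0,0))]:
    m=cv2.inRange(hsv,lo,hi); k=np.zeros_like(m); k[box[1]:box[3],box[0]:box[2]]=255; m&=k
    N,L,S,C=cv2.connectedComponentsWithStats(m); m=(L==1+S[1:,4].argmax())|((m>0)&(S[L][...,4]>20))
    cols=[u for u in range(box[0],box[2]) if m[:,u].any()]
    low=np.array([(u,np.where(m[:,u])[0].max()+.5) for u in cols])
    W=cast(d,low,.11)
    print(c,[(int(u),float(v),*w[:2].round(3)) for (u,v),w in zip(low,W)][::2])
y=cv2.inRange(hsv,(15,100,70),(34,255,255)); k=np.zeros_like(y);k[178:212,282:318]=255;y&=k
vs,us=np.where(y>0); 
for v,u in list(zip(vs,us))[::4]: print((u,v),P[v,u].round(3),end=' ')
E
```

```text
green [(254, 149.5, np.float64(0.614), np.float64(0.377)), (256, 158.5, np.float64(0.582), np.float64(0.371)), (258, 165.5, np.float64(0.558), np.float64(0.364)), (260, 169.5, np.float64(0.543), np.float64(0.357)), (262, 169.5, np.float64(0.543), np.float64(0.351)), (264, 160.5, np.float64(0.574), np.float64(0.343)), (266, 168.5, np.float64(0.546), np.float64(0.337)), (268, 186.5, np.float64(0.484), np.float64(0.331)), (270, 197.5, np.float64(0.445), np.float64(0.325)), (272, 196.5, np.float64(0.449), np.float64(0.318)), (274, 196.5, np.float64(0.448), np.float64(0.311)), (276, 195.5, np.float64(0.452), np.float64(0.304)), (278, 195.5, np.float64(0.451), np.float64(0.297)), (280, 194.5, np.float64(0.455), np.float64(0.29)), (282, 194.5, np.float64(0.455), np.float64(0.283)), (284, 193.5, np.float64(0.458), np.float64(0.276)), (286, 193.5, np.float64(0.458), np.float64(0.269)), (288, 192.5, np.float64(0.461), np.float64(0.262)), (290, 186.5, np.float64(0.481), np.float64(0.255)), (292, 184.5, np.float64(0.488), np.float64(0.248)), (294, 185.5, np.float64(0.484), np.float64(0.241)), (2
[... 3486 characters left out ...]
), np.int64(199)) [0.435 0.226 0.14 ] (np.int64(302), np.int64(199)) [0.435 0.213 0.145] (np.int64(295), np.int64(200)) [0.432 0.237 0.14 ] (np.int64(299), np.int64(200)) [0.431 0.222 0.151] (np.int64(303), np.int64(200)) [0.431 0.209 0.151] (np.int64(297), np.int64(201)) [0.429 0.23  0.142] (np.int64(301), np.int64(201)) [0.428 0.216 0.154] (np.int64(295), np.int64(202)) [0.425 0.236 0.147] (np.int64(299), np.int64(202)) [0.424 0.222 0.156] (np.int64(303), np.int64(202)) [0.424 0.209 0.16 ] (np.int64(297), np.int64(203)) [0.421 0.229 0.154] (np.int64(301), np.int64(203)) [0.421 0.216 0.152] (np.int64(296), np.int64(204)) [0.418 0.232 0.16 ] (np.int64(294), np.int64(205)) [0.415 0.239 0.154]
```

The candidates for the clip are yellow/black at top view (193,180), small, lying on the counter, and (297,195), larger, on the green bin's lip. I choose the second, because it's on the green bin and its handle ends (z 0.156 and 0.18) match the description.

The pictures show the mill at (231,183), the jar and tin at (347,200) and (391,202), and the blue bin at (455,160). Estimates: tea_lip (0.465, 0.256), 13.8°; garlic_lip (0.462, -0.348), 8°.

```bash
cat > go.py <<'E'
import sys
from h import *
# target x y z yaw(deg of tool y axis)
t=list(map(float,sys.argv[1:5])); s=readout.observe(); M=R.from_rotvec(s['ee_rot']).as_matrix()
d=M.T@(np.array(t[:3])-s['position'])/.04
yw=np.degrees(np.arctan2(M[1,1],M[0,1])); dt=(t[3]-yw+90)%180-90
print('clock',s['clock'],'pos',s['position'].round(4),'yaw',yw.round(1),'down',M[2,2].round(4),'units',d.round(2),'turn',(-dt/4).round(2),'F',s['force'].round(1),'w',round(s['width'],3),s['gripper_force'])
E
python3 -m creep '[[0,0,-0.5,1,1],[0,0,0,1,1],[0,0,0,1,1],[0,0,0,1,1],[0,0,0,1,1],[0,0,0,1,1],[0,0,0,1,1],[0,0,0,1,1],[0,0,0,1,1],[0,0,0,1,1],[0,0,0,1,1],[0,0,0,1,1]]' 20
python3 -m creep '[[0,0,0,0.9,1],[0,0,0,0.9,1],[0,0,0,0,1]]'; python3 go.py .450 .233 .24 13.8
```

```text
clock: 1.65
position: [0.2229, 0.5837, 0.2464]
ee_rot: [1.78, 2.588, -0.001]
force: [0.8, -0.1, -0.6]
width: 1.001
gripper_force: 0.0
clock: 2.02
position: [0.2229, 0.5837, 0.2464]
ee_rot: [1.936, 2.474, -0.001]
force: [-0.3, 1.0, 0.7]
width: 0.999
gripper_force: 0.0
clock 2.025 pos [0.2229 0.5837 0.2464] yaw 13.9 down -1.0 units [-9.88  3.4   0.17] turn 0.03 F [-0.3  1.   0.7] w 0.999 0.0
```

```bash
python3 -m creep '[[-0.9,0.31,0,0,1],[-0.9,0.31,0,0,1],[-0.9,0.31,0,0,1],[-0.9,0.31,0,0,1],[-0.9,0.31,0,0,1],[-0.9,0.31,0,0,1],[-0.9,0.31,0,0,1],[-0.9,0.31,0,0,1],[-0.9,0.31,0,0,1],[-0.9,0.31,0,0,1],[-0.88,0.3,0,0,1],[0,0,0,0,1]]'; python3 go.py .450 .233 .135 13.8
python3 - <<'E'
from h import *
for n in ['side','top']: d=grab(n); cv2.imwrite(f'pics/{n}1.png',d['pixels'])
a=cv2.imread('pics/side1.png')[150:300,230:390]; b=cv2.imread('pics/top1.png')[130:230,230:350]
im=np.zeros((560,800,3),np.uint8); a=cv2.resize(a,None,fx=3,fy=3,interpolation=3); b=cv2.resize(b,None,fx=2.6,fy=2.6,interpolation=3)
im[:a.shape[0],:a.shape[1]]=a; im[:b.shape[0],480:480+b.shape[1]]=b; cv2.imwrite('pics/c2.png',im[:450])
E
```

```text
clock: 3.52
position: [0.4514, 0.2299, 0.2469]
ee_rot: [1.94, 2.469, -0.0]
force: [-0.2, 0.4, -0.1]
width: 0.999
gripper_force: 0.0
clock 3.525 pos [0.4514 0.2299 0.2469] yaw 13.7 down -1.0 units [ 0.09 -0.02  2.8 ] turn -0.03 F [-0.2  0.4 -0.1] w 0.999 0.0
```

View pics/c2.png

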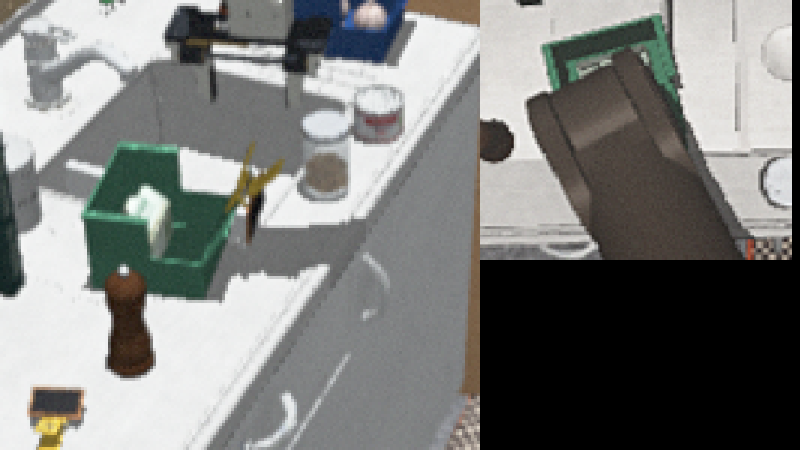

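The crop shows the open fingers straight above the clip, with the clip's handles at (250,165) in the crop. Descend and squeeze.

```bash
python3 -m creep '[[0.09,0,0.5,0,1],[0,0,0.5,0,1],[0,0,0.5,0,1],[0,0,0.5,0,1],[0,0,0.5,0,1],[0,0,0.3,0,1],[0,0,0,0,1]]' 20; python3 -m creep '[[0,0,0,0,0.6],[0,0,0,0,0.5],[0,0,0,0,0.4],[0,0,0,0,0.3],[0,0,0,0,0.2],[0,0,0,0,0.1],[0,0,0,0,0.1],[0,0,0,0,0.1]]' 20
python3 - <<'E'
from h import *
for n in ['side']: d=grab(n); cv2.imwrite(f'pics/{n}2.png',d['pixels'])
a=cv2.imread('pics/side2.png')[180:270,240:350]; cv2.imwrite('pics/c3.png',cv2.resize(a,None,fx=5,fy=5,interpolation=3))
E
```

```text
clock: 4.5
position: [0.4482, 0.2368, 0.1341]
ee_rot: [-1.934, -2.475, 0.002]
force: [0.5, 0.4, 0.3]
width: 1.002
gripper_force: 0.0
clock: 5.5
position: [0.4427, 0.2349, 0.134]
ee_rot: [-1.931, -2.469, 0.015]
force: [-22.2, -4.7, 17.8]
width: 0.589
gripper_force: 19.2
```

View pics/c3.png

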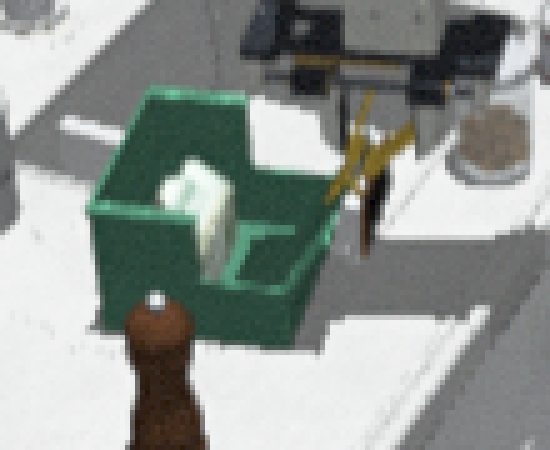

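The crop shows the front pad pressing on the front handle's end at (410,135) while the rear handle stays untouched. Friction on the leaning plate is holding it, so I'll ease upward while squeezing.

```bash
python3 -m creep '[[0,-0.05,-0.1,0,0.1],[0,-0.05,-0.1,0,0.1],[0,0,-0.1,0,0.1],[0,0,-0.1,0,0.1]]' 25;python3 -m creep '[[0,0,-0.05,0,0],[0,0,0,0,0]]' 25
python3 - <<'E'
from h import *
for n in ['side']: d=grab(n); cv2.imwrite(f'pics/{n}3.png',d['pixels'])
a=cv2.imread('pics/side3.png')[180:270,240:350]; cv2.imwrite('pics/c4.png',cv2.resize(a,None,fx=5,fy=5,interpolation=3))
E
```

```text
clock: 6.05
position: [0.4467, 0.2359, 0.1518]
ee_rot: [1.936, 2.472, 0.005]
force: [2.7, 0.9, -0.5]
width: 0.344
gripper_force: 23.0
clock: 6.3
position: [0.4458, 0.2357, 0.1531]
ee_rot: [1.936, 2.473, 0.002]
force: [2.2, 0.8, 3.9]
width: 0.349
gripper_force: 23.8
```

View pics/c4.png

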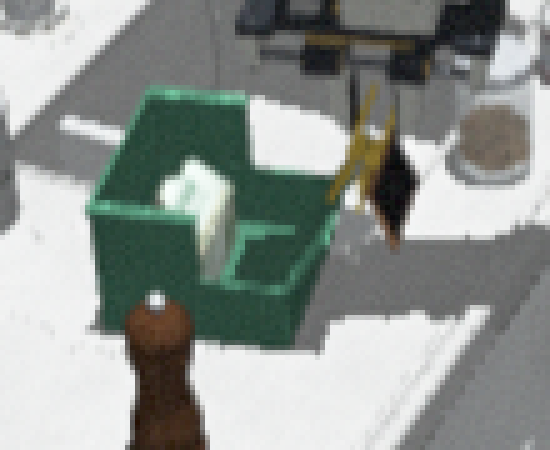

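The crop shows the clip squeezed, both handles parallel between the pads at (370,130), and the slate swung out with the front half. Pull it off along the lip.

```bash
python3 -m creep '[[0,-0.1,-0.2,0,0],[0,-0.1,-0.2,0,0],[0,-0.12,-0.2,0,0],[0,-0.12,-0.2,0,0],[0,-0.12,-0.3,0,0],[0,0,-0.5,0,0],[0,0,-0.8,0,0],[0,0,-0.8,0,0],[0,0,0,0,0]]' 25
python3 - <<'E'
from h import *
for n in ['side']: d=grab(n); cv2.imwrite(f'pics/{n}4.png',d['pixels'])
a=cv2.imread('pics/side4.png')[150:270,240:370]; cv2.imwrite('pics/c5.png',cv2.resize(a,None,fx=4.5,fy=4.5,interpolation=3))
E
python3 go.py .43 -.34 .27 8
```

```text
clock: 7.48
position: [0.4241, 0.2305, 0.2832]
ee_rot: [1.936, 2.473, 0.006]
force: [0.3, 1.1, -1.4]
width: 0.28
gripper_force: 24.9
clock 7.525 pos [0.4234 0.2301 0.2816] yaw 13.9 down -1.0 units [-13.88  -3.26   0.27] turn 1.48 F [ 0.1 -1.2 -2. ] w 0.275 24.89400029182434
```

View pics/c5.png

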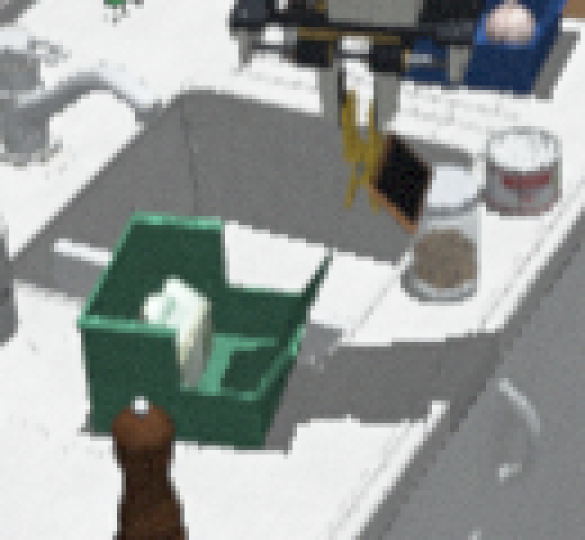

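The clip is off the lip, upright and fully squeezed in the pads, with the slate at (400,180) in the crop facing the front. Carry it over.

```bash
python3 -m creep '[[0,0,0,0.74,0],[0,0,0,0.74,0],[-0.5,-0.06,0,0,0],[-0.9,-0.12,0,0,0],[-0.9,-0.12,0,0,0],[-0.9,-0.12,0,0,0],[-0.9,-0.12,0,0,0],[-0.9,-0.12,0,0,0],[-0.9,-0.12,0,0,0],[-0.9,-0.12,0,0,0],[-0.9,-0.12,0,0,0],[-0.9,-0.12,0,0,0]]' 25 >/dev/null
python3 -m creep '[[-0.9,-0.12,0,0,0],[-0.9,-0.12,0,0,0],[-0.9,-0.12,0,0,0],[-0.9,-0.12,0,0,0],[-0.9,-0.12,0,0,0],[-0.5,-0.06,0,0,0],[0,0,0,0,0]]' 25
python3 go.py .43 -.348 .27 8
python3 - <<'E'
from h import *
s=readout.observe(); h=np.array([.990,.139,0]); T=s['position']
ims=[]
for n in ['side','top']:
    d=grab(n); P=cloud(d); hsv=cv2.cvtColor(d['pixels'],cv2.COLOR_BGR2HSV)
    m=(cv2.inRange(hsv,(15,100,60),(34,255,255))>0)&(np.linalg.norm(P-T,axis=-1)<.12)
    v,u=np.where(m); q=P[m]-T; o=np.argsort(q[:,2])
    print(n,m.sum(), np.c_[u[o],v[o],(q@h)[o]*1000,q[o]*1000].round()[:: max(1,len(o)//14)].astype(int).tolist())
    cv2.imwrite(f'pics/{n}5.png',d['pixels'])
d=cv2.imread('pics/side5.png')[90:200,310:420]; t=cv2.imread('pics/top5.png')[120:230,390:510]
im=np.zeros((480,800,3),np.uint8); d=cv2.resize(d,(480,480),interpolation=3); t=cv2.resize(t,(320,293),interpolation=3); im[:,:480]=d; im[:293,480:]=t; cv2.imwrite('pics/c6.png',im)
E
```

```text
clock: 9.9
position: [0.4254, -0.3206, 0.2802]
ee_rot: [-2.065, -2.366, 0.002]
force: [-0.4, 0.5, -1.6]
width: 0.282
gripper_force: 24.9
clock 9.9 pos [ 0.4254 -0.3206  0.2802] yaw 7.8 down -1.0 units [-0.69  0.02  0.25] turn -0.05 F [-0.4  0.5 -1.6] w 0.282 24.89380717277527
side 110 [[382, 136, -49, -53, 28, -79], [375, 129, -13, -16, 17, -57], [372, 127, -1, -4, 26, -45], [375, 125, -12, -14, 14, -40], [372, 124, 1, -1, 19, -35], [375, 123, -11, -12, 11, -31], [377, 121, -16, -16, -3, -27], [374, 122, -8, -11, 22, -22], [377, 118, -15, -14, -8, -15], [376, 118, -14, -16, 10, -7], [372, 115, 7, 7, 1, -1], [376, 114, -13, -14, 8, 11], [366, 97, 31, 28, 24, 90], [382, 98, -38, -41, 15, 93], [381, 98, -36, -39, 23, 97], [378, 97, -23, -26, 25, 100]]
top 90 [[464, 193, 11, 9, 18, -62], [468, 199, -10, -11, 11, -50], [469, 197, -4, -6, 12, -39], [467, 197, -3, -6, 20, -34], [476, 196, -5, -4, -7, -32], [470, 194, 4, 3, 11, -30], [474, 194, 2, 2, 0, -29], [474, 196, -4, -4, 1, -28], [471, 193, 7, 6, 9, -27], [476, 192, 7, 8, -5, -26], [471, 199, -11, -13, 13, -20], [474, 199, -13, -14, 7, -12], [475, 198, -10, -12, 13, 11], [475, 191, 10, 8, 14, 16], [476, 190, 13, 11, 13, 21]]
```

View pics/c6.png

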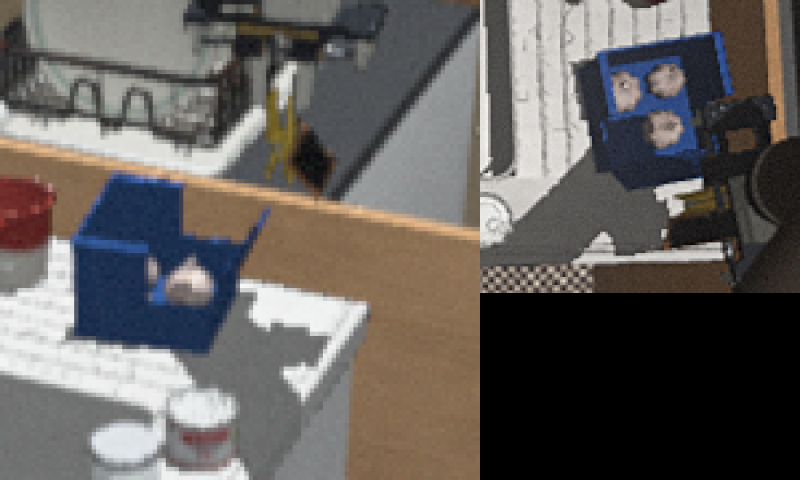

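The crop shows the clip held upright, slate at the front, jaws open; the blue lip's near end is at (265,210) in the crop. Jaw tips are about 60 mm below the TCP, so the pin is about 21 mm below it. I'll cross-check the blue lip edge in the side view.

```bash
python3 - <<'E'
from h import *
d=grab('side'); P=cloud(d); hsv=cv2.cvtColor(d['pixels'],cv2.COLOR_BGR2HSV); m=cv2.inRange(hsv,(100,90,25),(130,255,255))>0
m&=(P[...,0]>.42)&(P[...,0]<.53)&(P[...,2]>.05)&(P[...,1]<-.22)&(P[...,1]>-.46)
v,u=np.where(m); q=P[m]; c=np.array([.462,-.348,.11]); h=np.array([.990,.139,0]); e=np.array([-.139,.99,0])
o=np.argsort(-q[:,2]); print(np.c_[u,v,((q-c)@h)*1000,((q-c)@e)*1000,q[:,2]*1000][o].round().astype(int)[:40].tolist())
d=grab('top'); P=cloud(d); 
for u in range(482,500,3): print(u,P[200,u].round(3),P[170,u].round(3))
E
python3 go.py .4665 -.352 .20 8
```

```text
[[370, 139, -2, -51, 113], [371, 138, -4, -64, 111], [369, 142, -3, -27, 109], [370, 140, -2, -51, 107], [369, 141, 1, -46, 104], [368, 143, 2, -28, 103], [367, 145, 3, -13, 100], [363, 154, 2, 71, 99], [363, 153, 4, 60, 98], [362, 155, 5, 78, 97], [364, 150, 7, 30, 96], [368, 142, 7, -49, 96], [366, 146, 8, -13, 94], [363, 152, 9, 43, 93], [361, 156, 9, 80, 92], [362, 154, 9, 61, 92], [365, 148, 10, -1, 89], [362, 156, 6, 71, 88], [367, 144, 11, -45, 87], [363, 151, 14, 22, 86], [361, 157, 10, 73, 83], [361, 155, 15, 54, 82], [360, 157, 16, 71, 81], [365, 147, 16, -26, 81], [367, 143, 16, -66, 80], [366, 145, 16, -47, 80], [364, 149, 17, -12, 77], [361, 154, 20, 32, 74], [362, 153, 18, 22, 74], [359, 159, 19, 75, 72], [360, 158, 17, 65, 72], [360, 156, 22, 44, 70], [346, 159, 78, 87, 70], [362, 145, 39, -63, 68], [359, 158, 23, 59, 67], [365, 146, 23, -59, 67], [347, 159, 76, 77, 64], [358, 160, 24, 72, 64], [362, 152, 24, -4, 64], [360, 146, 48, -58, 63]]
482 [ 0.403 -0.295  0.37 ] [ 0.54 -0.48 -0.06]
485 [ 0.402 -0.295  0.39 ] [ 0.537 -0.482 -0.037]
488 [ 0.402 -0.3    0.398] [ 0.532 -0.477 -0.   ]
491 [ 0.399 -0.287  0.444] [ 0.528 -0.477  0.026]
494 [ 0.399 -0.292  0.45 ] [ 0.484 -0.328  0.38 ]
497 [ 0.397 -0.285  0.484] [ 0.483 -0.332  0.39 ]
clock 10.1 pos [ 0.4273 -0.3177  0.2805] yaw 8.0 down -1.0 units [-0.99  0.85  2.01] turn 0.01 F [ 0.8 -0.3 -0.1] w 0.274 24.89398330450058
```

```bash
python3 -m creep '[[-0.5,0.4,0,0,0],[-0.45,0.45,0,0,0],[0,0,0.6,0,0],[0,0,0.6,0,0],[0,0,0.6,0,0],[0,0,0.55,0,0],[0,0,0,0,0],[0,0,0,0,0]]' 25
python3 go.py .4665 -.350 .155 8
```

```text
clock: 11.1
position: [0.467, -0.3514, 0.1876]
ee_rot: [2.06, 2.371, 0.0]
force: [-1.0, -0.4, -0.7]
width: 0.276
gripper_force: 24.9
clock 11.1 pos [ 0.467  -0.3514  0.1876] yaw 8.0 down -1.0 units [ 0.04 -0.01  0.82] turn 0.01 F [-1.  -0.4 -0.7] w 0.276 24.894003868103027
```

```bash
python3 -m creep '[[0,0,0.15,0,0],[0,0,0.15,0,0],[0,0,0.15,0,0],[0,0,0.1,0,0],[0,0,0,0,0]]' 25
python3 -m creep '[[0,0,0.1,0,0],[0,0,0.1,0,0],[0,0,0,0,0]]' 25
python3 go.py .4665 -.350 .155 8
```

```text
clock: 11.72
position: [0.4668, -0.3517, 0.1648]
ee_rot: [2.061, 2.37, 0.0]
force: [-0.0, 0.7, 0.4]
width: 0.275
gripper_force: 24.9
clock: 12.1
position: [0.4666, -0.3541, 0.1597]
ee_rot: [2.061, 2.366, -0.0]
force: [-7.0, 3.2, 27.8]
width: 0.279
gripper_force: 25.0
clock 12.1 pos [ 0.4666 -0.3541  0.1597] yaw 7.9 down -1.0 units [0.1  0.01 0.12] turn -0.03 F [-7.   3.2 27.8] w 0.279 25.036884248256683
```

```bash
python3 -m creep '[[0,0,-0.15,0,0],[0,-0.07,0,0,0],[0,0,0,0,0]]' 25
python3 -m creep '[[0,0,0.1,0,0],[0,0,0.1,0,0],[0,0,0,0,0]]' 25
python3 -m creep '[[0,0,0.05,0,0],[0,0,0.05,0,0],[0,0,0,0,0]]' 25
python3 go.py .4665 -.350 .155 8
```

```text
clock: 12.48
position: [0.4646, -0.3519, 0.1629]
ee_rot: [2.06, 2.37, 0.001]
force: [3.0, 0.8, 2.3]
width: 0.277
gripper_force: 25.0
clock: 12.85
position: [0.4649, -0.3537, 0.1573]
ee_rot: [2.059, 2.367, 0.002]
force: [-2.0, 3.9, 26.0]
width: 0.278
gripper_force: 25.2
clock: 13.22
position: [0.4653, -0.3544, 0.1542]
ee_rot: [2.058, 2.365, 0.002]
force: [-3.5, 3.5, 34.4]
width: 0.276
gripper_force: 25.2
clock 13.225 pos [ 0.4653 -0.3544  0.1542] yaw 7.9 down -1.0 units [ 0.11  0.04 -0.02] turn -0.02 F [-3.5  3.5 34.4] w 0.276 25.181188881397247
```

```bash
python3 - <<'E'
from h import *
s=readout.observe(); h=np.array([.990,.139,0]); e=np.array([-.139,.99,0]); c=np.array([.462,-.345,.11])
for n in ['side','top']:
    d=grab(n); P=cloud(d); hsv=cv2.cvtColor(d['pixels'],cv2.COLOR_BGR2HSV)
    m=(cv2.inRange(hsv,(15,100,60),(34,255,255))>0)&(np.linalg.norm(P-c,axis=-1)<.12)
    v,u=np.where(m); q=P[m]-c; o=np.argsort(q[:,2])
    print(n,m.sum(), np.c_[u,v,q@h*1000,q@e*1000,q[:,2]*1000][o].round()[:: max(1,len(o)//16)].astype(int).tolist())
    cv2.imwrite(f'pics/{n}6.png',d['pixels'])
a=cv2.imread('pics/side6.png')[110:180,330:410]; cv2.imwrite('pics/c7.png',cv2.resize(a,None,fx=8,fy=8,interpolation=3))
E
```

```text
side 86 [[379, 146, -48, -48, -26], [376, 151, -46, 7, -22], [369, 148, -12, 4, -13], [368, 147, -10, 18, 0], [367, 144, -1, 3, 6], [369, 145, -14, 19, 12], [369, 144, -14, 19, 17], [367, 140, 2, -8, 21], [368, 139, -1, -15, 23], [370, 140, -14, 0, 27], [365, 139, 8, 6, 33], [367, 134, 8, -34, 38], [366, 135, 9, -16, 42], [365, 134, 14, -16, 47], [366, 134, 5, 2, 57], [367, 130, 7, -24, 64], [370, 133, -15, 7, 67], [370, 131, -13, 0, 74]]
top 76 [[457, 201, -43, 26, -23], [464, 189, -7, 2, -3], [462, 189, -6, 10, 1], [464, 188, -4, 6, 12], [461, 190, -9, 20, 16], [464, 185, 6, 7, 18], [470, 187, -4, -11, 20], [465, 184, 9, 5, 24], [470, 185, 3, -11, 24], [467, 186, 1, 0, 25], [468, 187, -3, -2, 26], [468, 186, 0, -2, 28], [467, 187, -3, 2, 29], [467, 184, 7, 1, 30], [466, 183, 11, 5, 35], [467, 188, -6, 8, 42], [468, 182, 12, 7, 58], [475, 181, 11, -12, 68], [476, 187, -9, -10, 70]]
```

View pics/c7.png

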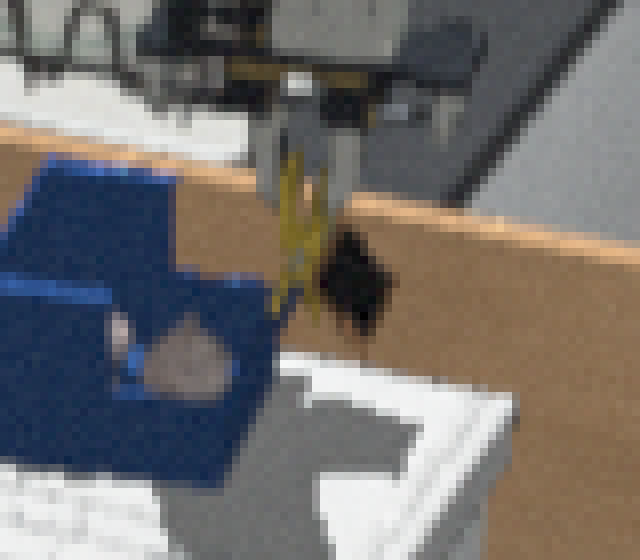

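The crop shows the lip edge at (300,290) well up between the open jaws, with the pin just above at about (300,255) and the slate outside. Release while moving forward, so the clip can lean into line with the lip.

```bash
python3 -m creep '[[0,-0.1,0.05,0,0.4],[0,-0.1,0.05,0,0.5],[0,-0.1,0.05,0,0.6],[0,-0.1,0,0,0.8],[0,-0.1,0,0,1],[0,0,0,0,1],[0,0,0,0,1]]' 25
python3 - <<'E'
from h import *
h=np.array([.990,.139,0]); e=np.array([-.139,.99,0]); c=np.array([.462,-.345,.11])
for n in ['side','top']:
    d=grab(n); P=cloud(d); hsv=cv2.cvtColor(d['pixels'],cv2.COLOR_BGR2HSV)
    m=(cv2.inRange(hsv,(15,100,60),(34,255,255))>0)&(np.linalg.norm(P-c,axis=-1)<.12)
    v,u=np.where(m); q=P[m]-c; o=np.argsort(q[:,2])
    print(n,m.sum(), np.c_[u,v,q@h*1000,q@e*1000,q[:,2]*1000][o].round()[:: max(1,len(o)//20)].astype(int).tolist())
    cv2.imwrite(f'pics/{n}7.png',d['pixels'])
E
python3 go.py .4665 -.350 .155 8
```

```text
clock: 14.2
position: [0.4446, -0.3547, 0.1449]
ee_rot: [2.061, 2.37, 0.001]
force: [-0.1, -0.4, -0.0]
width: 0.977
gripper_force: 0.0
side 85 [[365, 146, 23, -61, -43], [373, 150, -28, -10, -29], [366, 145, 8, -16, -11], [367, 143, 7, -32, -9], [369, 147, -13, 13, -3], [372, 144, -24, -2, 7], [367, 144, -3, 9, 10], [369, 144, -13, 12, 13], [368, 143, -7, 9, 15], [372, 141, -22, -11, 18], [370, 140, -12, -9, 22], [374, 140, -31, -11, 24], [370, 138, -9, -22, 25], [369, 140, -10, 1, 28], [375, 139, -36, -8, 32], [375, 140, -40, 12, 37], [378, 139, -53, 5, 41], [378, 137, -50, -8, 44], [369, 137, -12, 13, 50], [371, 135, -17, -5, 51], [371, 134, -18, -1, 59], [372, 131, -23, 6, 78]]
top 131 [[467, 183, 12, -16, -13], [461, 185, 9, 7, -8], [469, 183, 11, -20, -6], [464, 185, 7, 0, 1], [469, 185, 4, -16, 3], [463, 193, -20, 11, 6], [466, 186, 2, -2, 11], [470, 192, -21, -10, 15], [469, 191, -17, -6, 17], [471, 193, -25, -11, 20], [475, 193, -27, -24, 21], [470, 193, -24, -6, 22], [469, 190, -14, -4, 24], [468, 194, -26, 2, 26], [475, 195, -34, -19, 28], [476, 195, -34, -21, 31], [470, 198, -41, 2, 34], [468, 187, -3, 2, 38], [470, 199, -44, 5, 40], [470, 200, -47, 7, 45], [471, 201, -51, 7, 51], [474, 188, -11, -6, 64]]
clock 14.3 pos [ 0.4445 -0.3547  0.1449] yaw 8.0 down -1.0 units [ 0.04  0.56 -0.25] turn 0.0 F [ 0.  -0.1 -0. ] w 0.995 0.0
```

```bash
python3 -m creep '[[0,0,-0.5,0,1],[0,0,-0.5,0,1],[0,0,-0.7,0,1],[0,0,0,0,0],[0,0,0,0,0],[0,0,0,0,0],[0,0,0,0,0],[0,0,0,0,0],[0,0,0,0,0]]' 10
python3 -m creep '[[0,0,0.2,0,0],[0,0,0.15,0,0],[0,0,0.1,0,0],[0,0,0,0,0]]'
python3 -m creep '[[0,0,0.05,0,0],[0,0,0.05,0,0],[0,0,0,0,0]]'
python3 -m creep '[[0,0,0.05,0,0],[0,0,0.05,0,0],[0,0,0,0,0]]'
```

```text
clock: 15.42
position: [0.4439, -0.3548, 0.2126]
ee_rot: [-2.062, -2.37, 0.0]
force: [0.5, 0.3, -0.1]
width: 0.394
gripper_force: 0.0
clock: 15.92
position: [0.4438, -0.3546, 0.1943]
ee_rot: [-2.061, -2.37, 0.0]
force: [-1.4, -0.9, -0.2]
width: 0.01
gripper_force: 0.0
clock: 16.3
position: [0.4439, -0.3547, 0.1906]
ee_rot: [-2.062, -2.37, -0.0]
force: [0.1, 0.2, 1.0]
width: 0.003
gripper_force: 0.0
clock: 16.68
position: [0.4439, -0.3546, 0.1865]
ee_rot: [-2.061, -2.37, -0.0]
force: [0.4, 0.5, -0.9]
width: 0.003
gripper_force: 0.0
```

```bash
python3 -m creep '[[0,0,0.05,0,0],[0,0,0.05,0,0],[0,0,0,0,0]]'
python3 -m creep '[[0,0,0.05,0,0],[0,0,0,0,0]]'
python3 -m creep '[[0,0,0.05,0,0],[0,0,0,0,0]]'
```

```text
clock: 17.05
position: [0.444, -0.3548, 0.1828]
ee_rot: [2.062, 2.37, 0.0]
force: [1.1, 0.5, 0.6]
width: 0.003
gripper_force: 0.6
clock: 17.3
position: [0.4444, -0.3552, 0.1814]
ee_rot: [2.061, 2.369, 0.001]
force: [-0.3, 0.1, 6.4]
width: 0.005
gripper_force: 3.2
clock: 17.55
position: [0.4446, -0.3555, 0.1797]
ee_rot: [2.06, 2.369, 0.001]
force: [0.4, -0.2, 8.3]
width: 0.001
gripper_force: 3.8
```

```bash
python3 -m creep '[[0,0,0.05,0,0],[0,0,0,0,0]]'
python3 -m creep '[[0,0,0.05,0,0],[0,0,0,0,0]]'
```

```text
clock: 17.8
position: [0.4447, -0.3556, 0.1778]
ee_rot: [2.06, 2.368, 0.001]
force: [0.4, 0.6, 8.9]
width: 0.007
gripper_force: 4.2
clock: 18.05
position: [0.4449, -0.3557, 0.1768]
ee_rot: [2.06, 2.368, 0.002]
force: [-3.2, 3.8, 20.5]
width: 0.005
gripper_force: 10.3
```

Force rose from about 9 N while sliding to 20 N, so it looks seated. Retreat and check.

```bash
python3 -m creep '[[0,0,-0.3,0,0],[0,0,-0.8,0,0],[0,0,-0.8,0,0],[0,-0.8,-0.5,0,0],[0,-0.9,0,0,0],[0.9,-0.9,0,0,0],[0.9,0,0,0,0],[0.9,0,0,0,0],[0.9,0,0,0,0],[0,0,0,0,0]]'
python3 - <<'E'
from h import *
h=np.array([.990,.139,0]); e=np.array([-.139,.99,0]); c=np.array([.462,-.345,.11])
ims=[]
for n,(a,b,x,y) in {'side':(110,180,330,410),'top':(150,220,425,505)}.items():
    d=grab(n); P=cloud(d); hsv=cv2.cvtColor(d['pixels'],cv2.COLOR_BGR2HSV)
    m=(cv2.inRange(hsv,(15,100,60),(34,255,255))>0)&(np.linalg.norm(P-c,axis=-1)<.12)
    v,u=np.where(m); q=P[m]-c; o=np.argsort(q[:,2])
    print(n,m.sum(), np.c_[u,v,q@h*1000,q@e*1000,q[:,2]*1000][o].round()[:: max(1,len(o)//20)].astype(int).tolist())
    ims.append(cv2.resize(d['pixels'][a:b,x:y],(400,350),interpolation=3))
full=d['pixels'][120:230,160:500]; cv2.imwrite('pics/c8.png',np.vstack([np.hstack(ims),cv2.resize(full,(800,250))]))
E
```

```text
clock: 19.3
position: [0.3207, -0.2244, 0.2707]
ee_rot: [-2.057, -2.374, -0.003]
force: [0.2, -0.1, 0.7]
width: 0.005
gripper_force: 0.0
side 84 [[364, 147, 31, -75, -57], [370, 146, -9, -27, -20], [374, 143, -23, -49, -13], [367, 143, 6, -30, -7], [368, 145, -5, -1, -1], [367, 144, -1, 2, 5], [368, 144, -7, 8, 10], [372, 142, -21, -12, 11], [370, 140, -9, -25, 13], [371, 140, -14, -24, 15], [367, 141, 1, -7, 16], [373, 142, -29, 0, 19], [368, 141, -6, 5, 24], [375, 139, -34, -17, 27], [368, 140, -6, 3, 28], [369, 139, -10, 2, 33], [378, 139, -52, 1, 39], [379, 138, -56, 0, 44], [380, 135, -55, -26, 45], [370, 135, -14, 3, 55], [372, 132, -20, -11, 64]]
top 240 [[464, 191, -12, -37, -109], [464, 183, 14, -6, -13], [471, 183, 10, -27, -6], [467, 184, 8, -11, -1], [480, 189, -16, -50, 4], [464, 186, 3, 4, 8], [473, 192, -22, -20, 13], [466, 191, -15, 3, 15], [469, 193, -23, -4, 18], [468, 195, -30, 2, 23], [465, 187, -1, 8, 27], [466, 186, 1, 5, 29], [471, 195, -31, -5, 31], [469, 197, -37, 4, 34], [476, 198, -44, -16, 38], [477, 198, -45, -19, 41], [473, 201, -52, -3, 43], [477, 199, -48, -16, 47], [471, 188, -9, 2, 59], [477, 189, -16, -14, 66]]
```

View pics/c8.png

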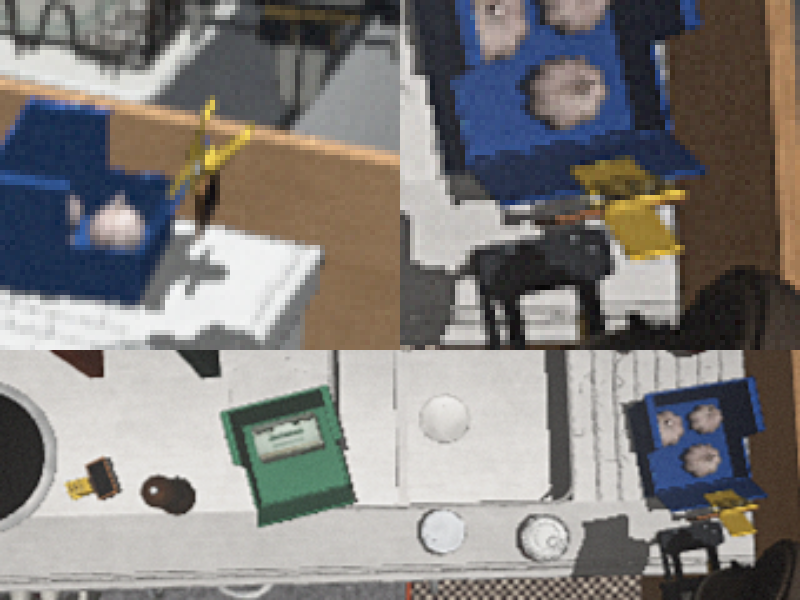

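The picture shows the clip shut on the blue lip, straight, with the slate outside (side crop (205,195)) and close to the middle. The jar, tin and mill are where they were, and the gripper is clear.

```bash
python3 -c "
from cell import sign_off; print(sign_off())"
```

```text
the job is handed in; nothing more can be done
None
```

The yellow label is off the green bin and clipped on the blue garlic bin's lip, about 10 mm off the middle, straight, slate outside, pushed down and released. The jar, tin and mill look unmoved; the job is handed in at about 20 s, with no result returned.

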